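Set the bench transformer to its mark, then switch the output on

ROBOT

A 6-joint arm with a two-finger parallel gripper is mounted at the origin on a cart in front of the work surface, level with it; the furniture and walls round the work are solid. World frame = base frame: x ahead of the robot, y to its left, z up, the work surface at z = 0. Lengths are in m, angles in rad, forces in N, time in s.
With the tool pointing down it reaches from about 0.35 to 0.875 m from the base axis. Payload 4.2 kg.
Tool frame: the origin (TCP) lies on the centre line of the jaws, within the pads' length; the fingertips stand 17 mm ahead of it and the grasp point (between the pads) lies 2 mm behind it; z points along the fingers, y is the direction in which the jaws open and shut (so a half turn about z gives the same grasp; the last joint's range is limited). The gripper opens to 85 mm and grips with 20 to 120 N. Pads are 22 mm wide; open, the fingers measure 114 mm over their backs; the gripper's body (76 mm by 85 mm) begins 54 mm behind the grasp point. The pads swing forward as they close: fully open they stand 13 mm farther back than shut.
Start: joints at [-1.058, 0.385, 0.008, 0, -1.194, -0.259], TCP at [0.157, -0.605, 0.248] pointing down, gripper open.
Joint ranges: [-3.14, 3.14], [-1.21, 2.06], [-1.07, 1.41], [-3.16, 2.05], [-2.99, -0.16], [-3.1, 3.1]. Speed limits (rad/s): [2.79, 2.79, 3.14, 3.14, 3.14, 3.14].

INTERFACE

Orientations are given as [roll, pitch, yaw] about the fixed x, y, z axes, in that order (R = Rz(yaw) Ry(pitch) Rx(roll)).
In Python, from plant import arm gives the robot as it stands. The module is installed in compiled form; this text tells all that it offers.
- The arm moves only by the shell command python3 -m crank 'ROWS' [OPENING] [FORCE]. ROWS is JSON, a list of rows, each a list of 6 numbers: the shift along the tool's x, y, z in m, then the turn, a rotation vector about the tool's x, y, z in degrees. A call has 1 to 12 rows; each row shifts and turns the commanded pose from where the row before left it, along the tool's axes as they then stand; what a row does not reach is not made up. A row lasts 1/10 s, in which the tool goes at most 50 mm and 8.59 degrees, less where a joint would pass 70% of its speed; a pose out of reach is approached as far as the arm can. A call is refused whole if a number of a shift passes 0.05 or a number of a turn 8.59, either way. A call with a gripper value outside its range is refused whole. OPENING is the finger opening in m, from 0 to 0.0854, set as the call begins (- or left out, the last holds). The fingers move at their own pace and stop on an object; FORCE is the grip in N (left out, the last holds). Time passes only in rows, so rows that do not move let the fingers close. It gives the time, the measured TCP pose, the force and the opening at its end, in the units of the state.
- arm.observe(): the state, without advancing time (a new reading comes with each control period).
- arm.camera(name): name is "scene" or "top" or "wrist"; returns a dict with "color" (384x512x3 uint8, red, green, blue), "fx", "fy", "cx", "cy" (pixels), "rvec" (rotation vector, rad) and "tvec" (3), from world to camera coordinates, as OpenCV has them. Camera axes: x right, y down, z forward; pixel columns grow to the right and rows downward; lengths in m; the calibration is good to about 2 mm. A picture is of the moment at which its call begins. There is no depth.
- arm.job_done(): hands the job in, once; it reports no verdict.
The state is a dict: "clock": time; "joints": joint angles; "qd": joint speeds; "joint_efforts": joint torques, N m; "eef_pos": TCP position; "eef_rot": TCP orientation; "contact_force": force on the tool from outside, world axes, zero at the start; "wrist_torque": the same for the moment, N m; "finger_gap": finger opening in m.
Only numpy, scipy, OpenCV 4.12 (cv2) and the standard library are available. Lean on these libraries where they do the work, as an engineer would, in place of code of your own. Each camera call takes 0.05 s, during which the arm holds its last target. There are 200 camera calls.

TASK

The display modules are to be powered for a test: turn the knob on top of the round bench transformer until its pointer stands right at the brass set mark clamped on the rim of the scale. Only then push the toggle lever on the switch box fully over to its other side (on, the side with the cable gland, away from you). Leave the bottle, the spool and the tweezers nearby undisturbed.

Things in the scene. Friction and masses are not known exactly. Their poses are not given: they have to be found in the camera images.
- transformer: Fixed round grey bench transformer, 190 mm across, 87 mm high to the bright flat dial plate on top; slotted sides. Origin: centre of its underside on the bench; z up is also the axis of the knob. Its -x side faces the robot, within about 30 degrees. The scale has 21 ticks 15 degrees apart, its open gap is on the -x side.
- dial_knob (a joint): Angle of the black pointer knob on the dial, 0 to 5.236 rad, growing clockwise seen from above; it stays where it is left (friction 0.12 N m). At value q the pointer points at (2.618 - q) rad, counted counter-clockwise from the transformer's +x. It starts near the low end and has to go 35 to 245 degrees clockwise.
- pointer_tip (a point): End of the knob's pointer, 66 mm from the axis, 97 mm over the bench; x points outward along it. The knob is a round hub, 52 mm across, top at 123 mm, with ONE straight arm, 12 mm wide, out to 60 mm from the axis: its sides stand from 91 to 121 mm over the bench, to be pushed or pinched. A narrow pointer end continues to 66 mm; a white line runs along the arm's top.
- set_point (a point): Where the pointer tip must stand: 66 mm from the axis, 97 mm over the bench, right in front of the set mark's nib; x points outward. The set mark is a fixed brass clip on the dial's rim, 16 mm wide, its triangular nib pointing inward (nib's tip 70 mm from the axis, 93 mm high), a small steel thumb screw outside.
- switch_box: Fixed grey switch box, 110 mm (x) by 90 mm (y), 52 mm high, with one toggle lever on its top and a black cable gland on its +x face. Origin: centre of its underside on the bench; x points away from the robot, within about 30 degrees. It stands to the left or to the right of the transformer.
- output_switch (a joint): Angle of the toggle lever: 0 = off, leaning to the box's -x side (towards the robot); 1.0 rad = on, leaning as far to the +x side. It stays where it is left. Hinge along the box's y axis, 52 mm over the bench above the box's origin.
- switch_tip (a point): Centre of the black ball (20 mm across) at the end of the steel toggle lever (10 mm thick), 55 mm from the hinge; 100 mm over the bench and 26 mm to the box's -x side when off, 26 mm to its +x side when on.
- flux_bottle: White bottle with red needle cap, 34 mm across, 95 mm high, standing behind the work; origin under its centre. Leave it alone.
- solder_spool: Grey-flanged spool of solder, 54 mm across, 40 mm high, standing behind the work; origin under its centre. Leave it alone.
- tweezers: Steel tweezers, 125 x 13 x 10 mm, lying in front of the work; origin at the centre of the underside. Leave them alone.

How it is judged:
On the way:
1. the pointer stands within 7 mm of the set point while the output is still off (horizontal distance between pointer_tip and set_point below 0.007 m and value of joint output_switch below 0.4 rad), for 0.2 s.
At the end, for the whole second after the job is handed in: The pointer tip is within 7 mm (about 6 degrees) of the point in front of the set mark's nib, the knob is at rest, and the toggle lever is over to its on side (at least 0.85 of its 1.0 rad) (horizontal distance between pointer_tip and set_point below 0.007 m and value of joint output_switch above 0.85 rad and velocity of joint dial_knob between -0.05 and 0.05 rad/s); the robot touches nothing.
It fails at once if the output is switched on (lever past half way) while the pointer is more than 10 mm off the set mark (value of joint output_switch above 0.5 rad and horizontal distance between pointer_tip and set_point above 0.01 m).
It fails at once if the flux bottle, the solder spool or the tweezers are pushed more than 30 mm or the bottle is knocked over (distance of any of flux_bottle, solder_spool, tweezers from where it was at the start of the episode above 0.03 m or angle between flux_bottle's own z axis and vertical above 0.6 rad).
It also fails if it takes over 58 s, if anything falls off the work surface, if the arm or the gripper's body presses on something with over 40 N, if the wrist force passes 120 N, or if a joint passes its speed limit or range.

## Working session

There is one attempt and no reset: what is moved stays moved. The work goes in short steps, Python scripts to look and compute and a shell command to move; the robot and the scene stay as the last step left them, time stands still between calls to the robot, and variables do not carry over. Pictures are saved under pics/ and viewed, about 8 in all and at most 12, crops included, and the job is handed in when it is done.

```bash
mkdir -p pics; python3 - <<'E'
from plant import arm
import cv2
print(arm.observe())
for n in("top","scene"):
    c=arm.camera(n); cv2.imwrite(f"pics/{n}0.png",cv2.cvtColor(c["color"],cv2.COLOR_RGB2BGR))
    print(n,[c[k] for k in("fx","fy","cx","cy","rvec","tvec")])
E
```

```text
{'clock': 0.0, 'joints': array([-1.05842818e+00,  3.85537359e-01,  6.60979218e-03, -5.07915542e-04,
       -1.19400418e+00, -2.58608713e-01]), 'qd': array([-0.00051337,  0.00058244, -0.00099326,  0.00042409, -0.00025924,
       -0.00137394]), 'joint_efforts': array([ 1.18584667e-03, -3.92287517e+01,  1.88409913e+01,  4.18645084e+00,
       -4.64533368e-03, -9.16405085e-07]), 'eef_pos': array([ 0.15678755, -0.60443789,  0.24722554]), 'eef_rot': array([ 3.13940752e+00, -8.99214181e-05, -2.88802051e+00]), 'contact_force': array([-6.66568315e-01, -2.14313048e-01, -3.87361412e-04]), 'wrist_torque': array([ 0.00018271, -0.02878315, -0.01980745]), 'finger_gap': 0.08521389344149524}
top [423.7333077371375, 423.7333077371375, 256.99906033702024, 184.7624890311442, array([ 2.11561478, -2.15118997,  0.13091854]), array([-0.02839453,  0.58567428,  0.97688955])]
scene [479.1680510138794, 479.1680510138794, 256.2831779986239, 197.91216609434034, array([ 0.76937088, -2.47431179,  1.24084922]), array([0.41835769, 0.280217  , 0.73463611])]
```

View pics/top0.png

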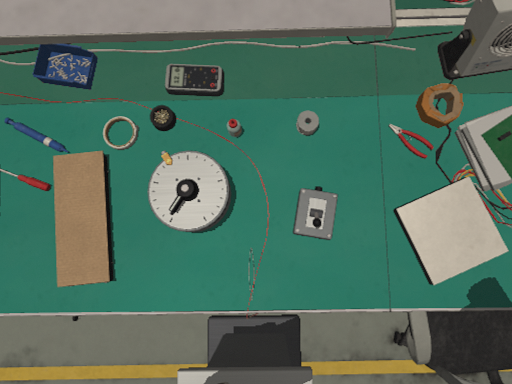

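View pics/scene0.png

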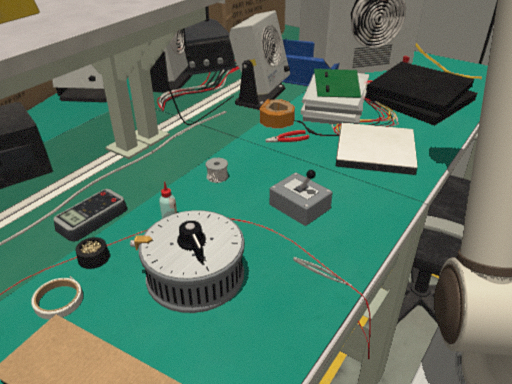

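The top picture shows the dial centred near (188,190), the pointer end near (172,213), the brass mark near (167,158) and the switch box near (316,213), with the lever ball at (317,222). I'll enlarge the crops and measure these.

```bash
cat > h.py <<'E'
import numpy as np, cv2
from plant import arm
def ray(c,uv,z):
    "world point at height z seen at pixel uv"
    R=cv2.Rodrigues(np.array(c["rvec"]))[0]; C=-R.T@c["tvec"]
    d=R.T@np.array([(uv[0]-c["cx"])/c["fx"],(uv[1]-c["cy"])/c["fy"],1])
    return C+d*(z-C[2])/d[2]
def proj(c,P):
    K=np.array([[c["fx"],0,c["cx"]],[0,c["fy"],c["cy"]],[0,0,1]])
    return cv2.projectPoints(np.array([P],float),c["rvec"],c["tvec"],K,None)[0].reshape(2)
E
python3 - <<'E'
from h import *
c=arm.camera("top"); im=cv2.cvtColor(c["color"],cv2.COLOR_RGB2BGR)
a=cv2.resize(im[145:235,145:232],None,fx=6,fy=6,interpolation=cv2.INTER_CUBIC)
b=cv2.resize(im[180:245,288:342],None,fx=5,fy=5,interpolation=cv2.INTER_CUBIC)
o=np.zeros((max(a.shape[0],b.shape[0]),a.shape[1]+b.shape[1],3),np.uint8)
o[:a.shape[0],:a.shape[1]]=a;o[:b.shape[0],a.shape[1]:]=b
cv2.imwrite("pics/crop.png",o);print(o.shape)
# dial plate
g=cv2.cvtColor(im,cv2.COLOR_BGR2GRAY); hsv=cv2.cvtColor(im,cv2.COLOR_BGR2HSV)
m=((hsv[...,1]<40)&(hsv[...,2]>150)).astype(np.uint8); m[:,:140]=0;m[:,240:]=0;m[:145]=0;m[240:]=0
k=max(cv2.findContours(m,0,1)[0],key=cv2.contourArea); e=cv2.fitEllipse(cv2.convexHull(k)); print(e,ray(c,e[0],.087), ray(c,(e[0][0]+e[1][0]/2,e[0][1]),.087))
br=(hsv[...,0]>10)&(hsv[...,0]<28)&(hsv[...,1]>90)&(hsv[...,2]>120); br[:145]=0;br[180:]=0;br[:,:150]=0;br[:,200:]=0
y,x=np.nonzero(br);print("brass",x.mean(),y.mean(),len(x),ray(c,(x.mean(),y.mean()),.093))
E
```

```text
(540, 792, 3)
((187.50143432617188, 190.2516326904297), (75.93099975585938, 78.39652252197266), 56.0584831237793) [0.56873469 0.12129174 0.087     ] [0.5671324  0.03354781 0.087     ]
brass 166.71951219512195 158.3048780487805 82 [0.64362373 0.16929978 0.093     ]
```

View pics/crop.png

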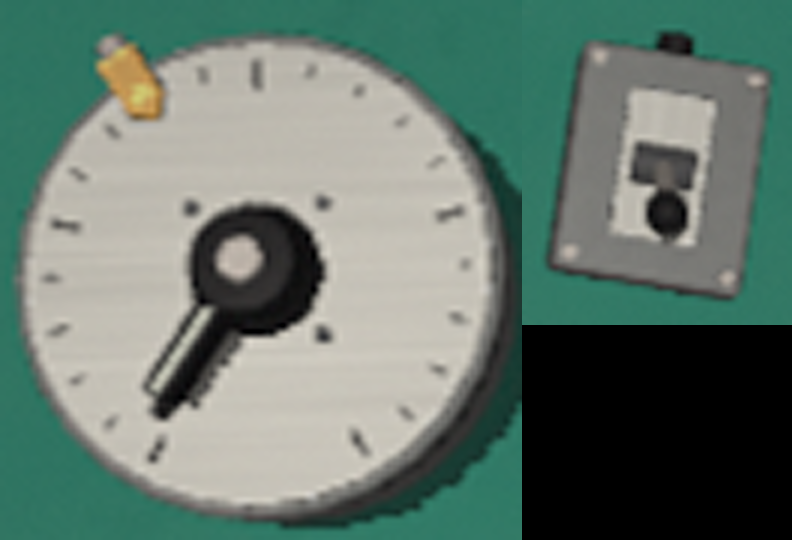

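```bash
python3 - <<'E'
from h import *
c=arm.camera("top")
A=lambda u,v,z:ray(c,(145+u/6-.4,145+v/6-.4),z)[:2]
B=lambda u,v,z:ray(c,(288+(u-522)/5-.4,180+v/5-.4),z)[:2]
T=[A(*p,.087) for p in((155,450),(65,225),(257,75),(450,212),(360,440))]
# fit circle through long ticks
M=np.array([[*(2*t),1] for t in T]); s=np.linalg.lstsq(M,[t@t for t in T],rcond=None)[0]; C=s[:2]
print("tick circle",C,np.sqrt(s[2]+C@C)); dg=lambda p:np.degrees(np.arctan2(*(p-C)[::-1]))
print("tick angs",[dg(t) for t in T])
hub=A(239,260,.123);tip=A(157,413,.097);nib=A(152,118,.093);scr=A(110,46,.095)
for n,p in dict(hub=hub,tip=tip,nib=nib,scr=scr).items():print(n,p,np.linalg.norm(p-C),dg(p))
K=[B(*p,.052) for p in((585,42),(770,68),(740,297),(550,265))]; O=np.mean(K,0)
print("box",O,[np.linalg.norm(K[i]-K[i-1]) for i in range(4)],"yaw",[np.degrees(np.arctan2(*(K[i]-K[j])[::-1])) for i,j in((0,3),(1,2))])
b=B(668,213,.1);print("ball",b,b-O)
bb=ray(c,(234,127),.09);ss=ray(c,(307,122),.04);print(bb,ss,ray(c,(251,270),0))
E
```

```text
tick circle [0.56960058 0.12159699] 0.07729731801319288
tick angs [np.float64(150.59209485645047), np.float64(75.29020243607653), np.float64(0.43464855508390315), np.float64(-73.67980433976786), np.float64(-148.4642944518664)]
hub [0.56907883 0.12134371] 0.0005799824479387996 -154.10539049699867
tip [0.51502155 0.1569887 ] 0.06504954671389643 147.03865360114906
nib [0.62937914 0.16158073] 0.07191783825888971 33.777146157145125
scr [0.65767893 0.17789553] 0.1045338201608118 32.586187861957434
box [ 0.51398837 -0.17488035] [np.float64(0.10682899577235096), np.float64(0.08806589853761035), np.float64(0.10879904947557915), np.float64(0.0894210600174522)] yaw [np.float64(-10.498746703313344), np.float64(-9.772486098878698)]
ball [ 0.48965906 -0.17178075] [-0.02432931  0.0030996 ]
[0.71598105 0.01262912 0.09      ] [ 0.73926252 -0.1633845   0.04      ] [ 0.38180095 -0.01942203  0.        ]
```

Everything checks out: the ticks fall at the right angles and the box measures about 108 x 89 mm. The dial centre is (0.569, 0.1215). The pointer stands at about 147° and the mark at about 33.3°, so the knob has to go about 114° clockwise. My plan is to pinch the arm and turn it, starting with the move over it.

```bash
R='[-0.0305,0.0352,0,0,0,0]'; python3 -m crank '[[-0.0305,0.0352,0,0,0,0],[-0.0305,0.0352,0,0,0,0],[-0.0305,0.0352,0,0,0,0],[-0.0305,0.0352,0,0,0,0],[-0.0305,0.0352,0,0,0,0],[-0.0305,0.0352,0,0,0,0],[-0.0305,0.0352,0,0,0,0],[-0.0305,0.0352,0,0,0,0],[-0.0305,0.0352,0,0,0,0],[-0.0305,0.0352,0,0,0,0],[-0.0305,0.0352,0,0,0,0],[-0.0305,0.0352,0,0,0,0]]' 0.05
python3 -m crank '[[-0.0305,0.0352,0,0,0,0],[-0.0305,0.0352,0,0,0,0],[-0.0305,0.0352,0,0,0,0],[-0.0305,0.0352,0,0,0,0],[-0.0305,0.0352,0,0,0,0],[-0.0305,0.0352,0,0,0,0],[0,0,0,0,0,-8.5],[0,0,0,0,0,-8.5],[0,0,0,0,0,-8.5],[0,0,0,0,0,-8.5],[0,0,0,0,0,-8.5]]'
python3 -m crank '[[0,0,0,0,0,-8.5],[0,0,0,0,0,-8.5],[0,0,0,0,0,-8.5],[0,0,0,0,0,-8.5],[0,0,0,0,0,-8.5],[0,0,0,0,0,-8.5],[0,0,0,0,0,-8.5],[0,0,0,0,0,-8.5],[0,0,0,0,0,-8.5],[0,0,0,0,0,-8.5],[0,0,0,0,0,0]]'
cat >> h.py <<'E'
from scipy.spatial.transform import Rotation as Ro
def togo(xyz,yaw):
    "remaining shift (current tool axes, mm) and turn (deg) to a tool-down pose at xyz with yaw (deg)"
    s=arm.observe(); R=Ro.from_euler("xyz",s["eef_rot"]); G=Ro.from_euler("xyz",[180,0,yaw],degrees=True)
    print("t",round(s["clock"],2),"pos",s["eef_pos"].round(4),"rpy",np.degrees(s["eef_rot"]).round(2),"F",s["contact_force"].round(1),"gap",round(s["finger_gap"],4),"j6",s["joints"][5].round(2))
    print(" shift mm",(R.inv().apply(np.array(xyz)-s["eef_pos"])*1e3).round(1),"turn",(R.inv()*G).as_rotvec(degrees=True).round(2))
E
python3 - <<'E'
from h import *
togo([.569+.047*np.cos(np.radians(147)),.1215+.047*np.sin(np.radians(147)),.20],-33)
E
```

```text
clock: 1.4
eef_pos: [0.4055, -0.1023, 0.2486]
eef_rot: [-3.141, 0.001, -2.887]
contact_force: [0.9, -1.3, -0.2]
finger_gap: 0.0503
clock: 2.5
eef_pos: [0.5291, 0.1462, 0.248]
eef_rot: [3.141, -0.0, -2.14]
contact_force: [-0.5, -0.7, 0.3]
finger_gap: 0.0501
clock: 3.6
eef_pos: [0.5291, 0.1461, 0.2481]
eef_rot: [3.141, 0.0, -0.663]
contact_force: [-0.2, -0.5, -0.3]
finger_gap: 0.0501
t 3.6 pos [0.5291 0.1461 0.2481] rpy [ 1.7998e+02  1.0000e-02 -3.7980e+01] F [-0.2 -0.5 -0.3] gap 0.0501 j6 0.34
 shift mm [-0.2 -1.1 48.1] turn [ 0.02  0.02 -4.98]
```

```bash
python3 -m crank '[[0,-0.001,0.04,0,0,-5],[0,0,0.038,0,0,0],[0,0,0,0,0,0],[0,0,0,0,0,0]]' 0.04
python3 - <<'E'
from h import *
togo([.569+.047*np.cos(np.radians(147)),.1215+.047*np.sin(np.radians(147)),.1135],-33)
c=arm.camera("wrist"); im=cv2.cvtColor(c["color"],cv2.COLOR_RGB2BGR)
P=lambda r,a,z:[.569+r*np.cos(np.radians(a)),.1215+r*np.sin(np.radians(a)),z]
for q,col in((P(66,147,97),0),):pass
for r,z in((.066,.097),(.060,.121),(.03,.121),(0,.123)): cv2.circle(im,tuple(int(v) for v in proj(c,P(r,147,z))),3,(0,0,255),1)
cv2.imwrite("pics/w1.png",im)
E
```

```text
clock: 4.0
eef_pos: [0.5303, 0.1469, 0.1707]
eef_rot: [3.141, -0.001, -0.576]
contact_force: [0.4, 0.4, -0.1]
finger_gap: 0.0399
t 4.0 pos [0.5303 0.1469 0.1707] rpy [ 1.7995e+02 -3.0000e-02 -3.3030e+01] F [ 0.4  0.4 -0.1] gap 0.0399 j6 0.43
 shift mm [-0.7  0.2 57.2] turn [ 0.05 -0.03 -0.03]
```

View pics/w1.png

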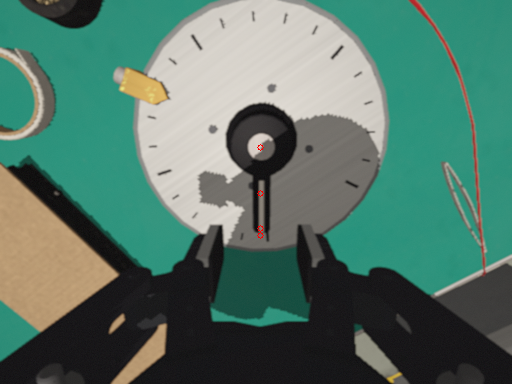

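The wrist picture shows the predicted points lying on the pointer's white line (261,147 to 261,235), midway between the fingers. The nib tip is at about (170,98). I'll descend and pinch.

```bash
python3 - <<'E'
from h import *
c=arm.camera("wrist"); n=ray(c,(170,98),.093)[:2];h=ray(c,(261,146),.123)[:2]
d=n-h; print(n,h,np.linalg.norm(d),np.degrees(np.arctan2(d[1],d[0])))
E
python3 -m crank '[[0,0,0.02,0,0,0],[0,0,0.02,0,0,0],[0,0,0.017,0,0,0],[0,0,0,0,0,0],[0,0,0,0,0,0]]' 0.04
python3 -m crank '[[0,0,0,0,0,0],[0,0,0,0,0,0],[0,0,0,0,0,0],[0,0,0,0,0,0],[0,0,0,0,0,0]]' 0.0 20
python3 - <<'E'
from h import *
# arc rows: turning +w about tool z per row; axis at tool x=+r -> shift before the turn
s=arm.observe(); p=s["eef_pos"][:2]-[.569,.1215]; print(np.linalg.norm(p),np.degrees(np.arctan2(p[1],p[0])))
togo([.569,.1215,.1135],-33)
E
```

```text
[0.62828532 0.15811618] [0.57058761 0.12124004] 0.06847535572994444 32.58372948227641
clock: 4.6
eef_pos: [0.531, 0.1475, 0.1151]
eef_rot: [-3.139, -0.002, -0.575]
contact_force: [-0.3, 0.9, 0.1]
finger_gap: 0.0401
clock: 5.1
eef_pos: [0.5302, 0.1469, 0.1148]
eef_rot: [-3.141, -0.001, -0.576]
contact_force: [-2.1, -1.6, 5.2]
finger_gap: 0.0118
0.04636863972728228 146.8334044087866
t 5.1 pos [0.5302 0.1469 0.1148] rpy [-1.7995e+02 -5.0000e-02 -3.2970e+01] F [-2.1 -1.6  5.2] gap 0.0118 j6 0.43
 shift mm [46.4  0.2  1.3] turn [-0.05 -0.05  0.03]
```

```bash
python3 -m crank '[[0.00045,-0.00646,0,0,0,8],[0.00045,-0.00646,0,0,0,8],[0.00045,-0.00646,0,0,0,8],[0.00045,-0.00646,0,0,0,8],[0,0,0,0,0,0]]'
python3 - <<'E'
from h import *
s=arm.observe(); p=s["eef_pos"][:2]-[.569,.1215]; print(np.linalg.norm(p),np.degrees(np.arctan2(p[1],p[0])),s["joints"].round(2),s["wrist_torque"].round(2))
togo([.569,.1215,.1135],-147)
E
```

```text
clock: 5.6
eef_pos: [0.5496, 0.1634, 0.1147]
eef_rot: [3.141, -0.001, -1.137]
contact_force: [-2.2, -3.8, 6.8]
finger_gap: 0.0117
0.046151555559524694 114.82450364650899 [ 0.57  0.43 -0.3   0.   -0.85 -0.14] [-0.81  0.7  -0.29]
t 5.6 pos [0.5496 0.1634 0.1147] rpy [ 1.7999e+02 -6.0000e-02 -6.5120e+01] F [-2.2 -3.8  6.8] gap 0.0117 j6 -0.14
 shift mm [46.2  0.   1.3] turn [-3.000e-02 -6.000e-02  8.188e+01]
```

```bash
python3 -m crank '[[0.00045,-0.00646,0,0,0,8],[0.00045,-0.00646,0,0,0,8],[0.00045,-0.00646,0,0,0,8],[0.00045,-0.00646,0,0,0,8],[0.00045,-0.00646,0,0,0,8],[0.00045,-0.00646,0,0,0,8],[0.00045,-0.00646,0,0,0,8],[0.00045,-0.00646,0,0,0,8],[0.00045,-0.00646,0,0,0,8],[0,0,0,0,0,0],[0,0,0,0,0,0]]'
python3 - <<'E'
from h import *
s=arm.observe(); p=s["eef_pos"][:2]-[.569,.1215]; print(np.linalg.norm(p),np.degrees(np.arctan2(p[1],p[0])),s["joints"].round(2),s["wrist_torque"].round(2))
togo([.569,.1215,.1135],-146.9)
out=[]
for n in("wrist","top"):
    c=arm.camera(n);im=cv2.cvtColor(c["color"],cv2.COLOR_RGB2BGR)
    if n=="top": im=cv2.resize(im[140:235,140:235],(384,384),interpolation=cv2.INTER_CUBIC)
    else: im=cv2.resize(im[100:340,130:390],(416,384),interpolation=cv2.INTER_CUBIC)
    out.append(im)
cv2.imwrite("pics/t1.png",np.hstack(out))
E
```

```text
clock: 6.7
eef_pos: [0.6027, 0.1526, 0.1148]
eef_rot: [-3.141, -0.001, -2.391]
contact_force: [-2.9, -2.4, 6.6]
finger_gap: 0.0115
0.04584189345629414 42.75850770670208 [ 0.51  0.5  -0.17  0.   -0.9  -1.33] [-0.73  0.77 -0.11]
t 6.7 pos [0.6027 0.1526 0.1148] rpy [-1.7997e+02 -4.0000e-02 -1.3699e+02] F [-2.9 -2.4  6.6] gap 0.0115 j6 -1.33
 shift mm [45.8  0.2  1.3] turn [-0.04 -0.04  9.91]
```

View pics/t1.png

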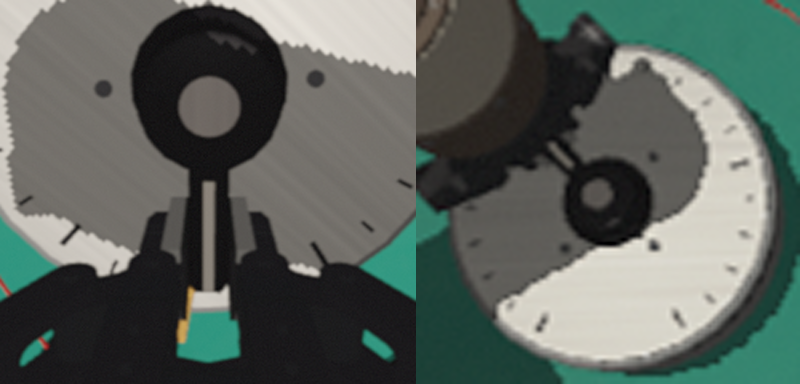

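The knob follows the pinch and the white line is centred between the pads at (208,240). The brass mark is just visible to the left at (186,310). About 9.8° remain.

```bash
python3 -m crank '[[0.0002,-0.00400,0,0,0,5],[0.0002,-0.0039,0,0,0,4.8],[0,0,0,0,0,0],[0,0,0,0,0,0]]'
python3 - <<'E'
from h import *
s=arm.observe(); p=s["eef_pos"][:2]-[.569,.1215]; print(np.linalg.norm(p),np.degrees(np.arctan2(p[1],p[0])))
togo([.569,.1215,.1135],-146.9)
E
python3 -m crank '[[0,0,0,0,0,0],[0,0,0,0,0,0],[0,0,0,0,0,0],[0,0,0,0,0,0]]' 0.04
python3 -m crank '[[0,0,-0.02,0,0,0],[0,0,-0.04,0,0,0],[0,0,-0.04,0,0,0],[0.04,0,-0.02,0,0,0],[0.04,0,0,0,0,0],[0.04,0,0,0,0,0],[0,0,0,0,0,0],[0,0,0,0,0,0]]'
python3 - <<'E'
from h import *
out=[]
togo([.49,-.172,.25],-100)
for n in("wrist","top"):
    c=arm.camera(n);im=cv2.cvtColor(c["color"],cv2.COLOR_RGB2BGR)
    im=cv2.resize(im[140:235,140:235],(384,384),interpolation=cv2.INTER_CUBIC) if n=="top" else im[:,:400]
    out.append(im)
cv2.imwrite("pics/t2.png",np.hstack(out))
E
```

```text
clock: 7.2
eef_pos: [0.6075, 0.1464, 0.1148]
eef_rot: [-3.141, -0.001, -2.562]
contact_force: [-2.6, -2.7, 5.8]
finger_gap: 0.0118
0.045825875092909286 32.90011542001771
t 7.2 pos [0.6075 0.1464 0.1148] rpy [-1.7996e+02 -3.0000e-02 -1.4677e+02] F [-2.6 -2.7  5.8] gap 0.0118 j6 -1.49
 shift mm [45.8  0.3  1.3] turn [-0.04 -0.03  0.13]
clock: 7.6
eef_pos: [0.6076, 0.1473, 0.1131]
eef_rot: [3.141, -0.0, -2.561]
contact_force: [-0.4, -0.2, -0.8]
finger_gap: 0.04
clock: 8.4
eef_pos: [0.507, 0.0812, 0.234]
eef_rot: [-3.141, 0.002, -2.561]
contact_force: [1.0, 0.6, 0.4]
finger_gap: 0.0399
t 8.4 pos [0.507  0.0812 0.234 ] rpy [-1.7998e+02  9.0000e-02 -1.4676e+02] F [1.  0.6 0.4] gap 0.0399 j6 -1.47
 shift mm [ 153.  -202.4  -16.2] turn [ -0.06   0.08 -46.76]
```

View pics/t2.png

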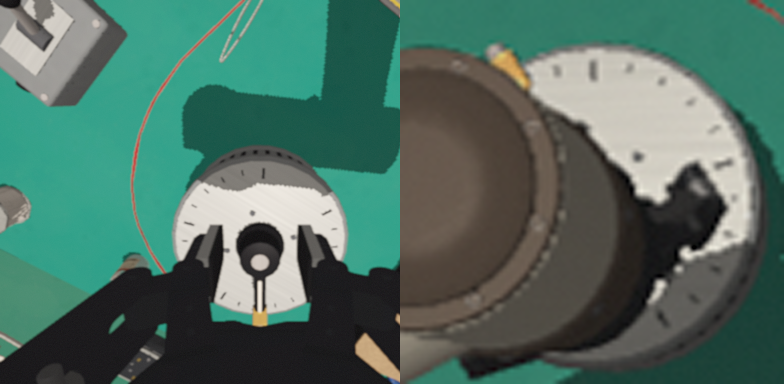

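The wrist picture shows the pointer at (261,300) lined up with the brass nib at (260,316). I'll close the gripper, turn it to the box's heading and move behind the lever.

```bash
python3 -m crank '[[0,0,0,0,0,8.58],[0,0,0,0,0,8.58],[0,0,0,0,0,8.58],[0,0,0,0,0,8.58],[0,0,0,0,0,8.58],[0,0,0,0,0,0],[0,0,0,0,0,0]]' 0
python3 - <<'E'
from h import *
togo([.4539,-.1644,.20],-190)
E
```

```text
clock: 9.2
eef_pos: [0.5079, 0.0819, 0.2329]
eef_rot: [-3.141, -0.0, 2.976]
contact_force: [1.3, -0.2, -0.2]
finger_gap: -0.0001
t 9.2 pos [0.5079 0.0819 0.2329] rpy [-1.7998e+02 -2.0000e-02  1.7054e+02] F [ 1.3 -0.2 -0.2] gap -0.0001 j6 -2.21
 shift mm [  12.7 -251.8   33. ] turn [-0.02 -0.02  0.54]
```

```bash
python3 -m crank '[[0.002,-0.042,0,0,0,0.5],[0.002,-0.042,0,0,0,0],[0.002,-0.042,0,0,0,0],[0.002,-0.042,0,0,0,0],[0.002,-0.042,0.015,0,0,0],[0.002,-0.042,0.018,0,0,0],[0,0,0,0,0,0],[0,0,0,0,0,0]]'
python3 - <<'E'
from h import *
togo([.4539,-.1644,.107],-190)
C=np.array([.5695,.1215])
c=arm.camera("top"); im=cv2.cvtColor(c["color"],cv2.COLOR_RGB2BGR)
P=lambda r,a,z:np.array([C[0]+r*np.cos(np.radians(a)),C[1]+r*np.sin(np.radians(a)),z])
c2=arm.camera("wrist"); w=cv2.cvtColor(c2["color"],cv2.COLOR_RGB2BGR)
a=cv2.resize(im[145:235,145:230],(480,508),interpolation=cv2.INTER_CUBIC)
b=w[:,100:420]; o=np.zeros((508,800,3),np.uint8);o[:,:480]=a;o[:384,480:]=b
cv2.imwrite("pics/t3.png",o)
E
```

```text
clock: 10.0
eef_pos: [0.4512, -0.1655, 0.1999]
eef_rot: [-3.141, -0.001, 2.964]
contact_force: [0.0, -0.1, 1.0]
finger_gap: -0.0002
t 10.0 pos [ 0.4512 -0.1655  0.1999] rpy [-1.7998e+02 -5.0000e-02  1.6982e+02] F [ 0.  -0.1  1. ] gap -0.0002 j6 -1.74
 shift mm [-2.5  1.6 92.9] turn [-0.02 -0.05 -0.18]
```

View pics/t3.png

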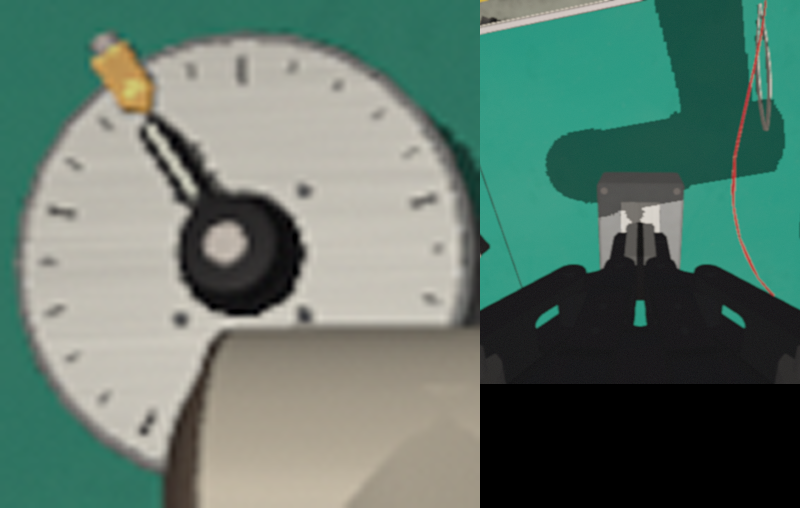

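From above, the pointer tip (146,122) stands directly at the nib (143,112). The fingers are centred on the switch box (column 640). Next I'll descend and push along tool -x in small steps.

```bash
python3 -m crank '[[-0.002,0.0015,0.03,0,0,0],[0,0,0.03,0,0,0],[0,0,0.033,0,0,0],[0,0,0,0,0,0],[-0.01,0,0,0,0,0],[-0.008,0,0,0,0,0],[-0.008,0,0,0,0,0],[0,0,0,0,0,0]]'
python3 -m crank '[[-0.006,0,0,0,0,0],[-0.006,0,0,0,0,0],[-0.006,0,0,0,0,0],[-0.006,0,0,0,0,0],[-0.006,0,0,0,0,0],[0,0,0,0,0,0]]'
python3 - <<'E'
from h import *
u=np.array([.985,-.174,0]);togo(np.array([.514,-.175,.107])+.003*u,-190)
E
```

```text
clock: 10.9
eef_pos: [0.4815, -0.1683, 0.1086]
eef_rot: [3.141, 0.004, 2.965]
contact_force: [0.5, 0.1, 0.0]
finger_gap: 0.0002
clock: 11.5
eef_pos: [0.5097, -0.1735, 0.1071]
eef_rot: [3.142, 0.001, 2.964]
contact_force: [0.6, 0.0, -0.3]
finger_gap: 0.0001
t 11.5 pos [ 0.5097 -0.1735  0.1071] rpy [1.8000e+02 5.0000e-02 1.6984e+02] F [ 0.6  0.  -0.3] gap 0.0001 j6 -1.72
 shift mm [-7.5 -0.7  0.1] turn [-0.    0.05 -0.16]
```

```bash
python3 -m crank '[[-0.003,0,0,0,0,0],[-0.003,0,0,0,0,0],[-0.002,0,0,0,0,0],[0,0,0,0,0,0]]'
python3 -m crank '[[-0.002,0,0,0,0,0],[0,0,0,0,0,0]]'
python3 -m crank '[[-0.002,0,0,0,0,0],[0,0,0,0,0,0]]'
```

```text
clock: 11.9
eef_pos: [0.5166, -0.1748, 0.1071]
eef_rot: [3.142, -0.0, 2.964]
contact_force: [-0.8, 0.1, -0.7]
finger_gap: 0.0
clock: 12.1
eef_pos: [0.5186, -0.1751, 0.1073]
eef_rot: [3.142, -0.0, 2.964]
contact_force: [-1.6, 0.4, -1.4]
finger_gap: -0.0002
clock: 12.3
eef_pos: [0.519, -0.1753, 0.1071]
eef_rot: [-3.142, -0.004, 2.964]
contact_force: [-5.0, 2.5, 1.7]
finger_gap: 0.0
```

```bash
python3 -m crank '[[-0.0015,0,0,0,0,0],[0,0,0,0,0,0]]'
python3 -m crank '[[0.02,0,0,0,0,0],[0.03,0,-0.02,0,0,0],[0.03,0,-0.04,0,0,0],[0.03,0,-0.04,0,0,0],[0,0,0,0,0,0],[0,0,0,0,0,0]]'
python3 - <<'E'
from h import *
c=arm.camera("top"); im=cv2.cvtColor(c["color"],cv2.COLOR_RGB2BGR)
c2=arm.camera("scene"); w=cv2.cvtColor(c2["color"],cv2.COLOR_RGB2BGR)
u=np.array([.985,-.174,0])
print("expected on ball px",proj(c,np.array([.514,-.175,.1])+.026*u),proj(c2,np.array([.514,-.175,.1])+.026*u))
o=np.hstack([cv2.resize(im[145:245,145:345],(500,250),interpolation=cv2.INTER_CUBIC),np.zeros((250,300,3),np.uint8)])
p=cv2.resize(w[150:320,130:345],(506,400),interpolation=cv2.INTER_CUBIC)
q=cv2.resize(im[180:245,288:342],(294,354),interpolation=cv2.INTER_CUBIC)
P=np.zeros((400,800,3),np.uint8);P[:,:506]=p;P[:354,506:]=q
cv2.imwrite("pics/f.png",np.vstack([o[:200],P]));togo([.4,-.17,.2],-190)
E
```

```text
clock: 12.5
eef_pos: [0.5191, -0.1754, 0.107]
eef_rot: [-3.141, -0.007, 2.964]
contact_force: [-7.3, 3.9, 4.4]
finger_gap: -0.0004
clock: 13.1
eef_pos: [0.4148, -0.1563, 0.2093]
eef_rot: [3.141, 0.006, 2.965]
contact_force: [0.8, 0.1, -0.6]
finger_gap: 0.0001
expected on ball px [319.46425619 199.89057103] [291.26869977 165.1751702 ]
t 13.2 pos [ 0.4142 -0.1563  0.207 ] rpy [1.7999e+02 3.0000e-02 1.6984e+02] F [ 1.  -1.1 -0.2] gap 0.0 j6 -1.76
 shift mm [ 11.6 -16.    7. ] turn [ 0.01  0.03 -0.16]
```

View pics/f.png

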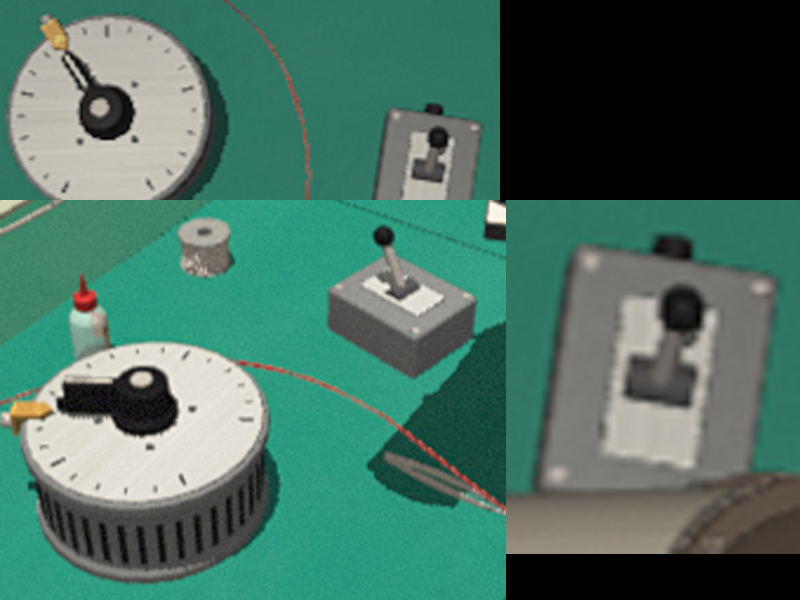

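In top-camera pixels the ball sits at (320.5,199.7), against an expected (319.5,199.9) for fully on. In the scene camera it is at (292.8,165.3) against (291.3,165.2). The pointer still stands at the nib, the bottle, spool and tweezers look undisturbed, and the arm is clear of everything.

```bash
python3 -c "
from plant import arm
print(arm.job_done())"
```

```text
the job is handed in; nothing more can be done
None
```

The pointer is at the set mark and the output switch is on; I handed the job in at about 13 s of the 58 s allowed. No verdict was reported back.

- **Knob:** I pinched the knob's arm and turned it about 114° clockwise. The measured gripper angle at release was 32.9°. The top camera put the mark at 33.8° and the wrist camera put it at 32.6°, about 1.4 mm apart at the tip. Pictures taken before and after the switch was thrown both show the pointer tip right in front of the nib.
- **Switch:** With the knob set, I pushed the lever over with the closed fingers until it met its stop, at about 9 N. In both cameras the ball is within 1.5 pixels of where fully on should put it.
- **Surroundings:** In the last picture the bottle stands upright, and the spool and tweezers look as they did before; I judged this by eye and did not measure it. The arm was clear of everything. None of my checks failed.

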